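Load two cells in the sloping cell tester

ROBOT

A 6-joint arm with a two-finger parallel gripper is mounted at the origin on a cart in front of the work surface, level with it; the furniture and walls round the work are solid. World frame = base frame: x ahead of the robot, y to its left, z up, the work surface at z = 0. Lengths are in m, angles in rad, forces in N, time in s.
With the tool pointing down it reaches from about 0.35 to 0.975 m from the base axis. Payload 4.9 kg.
Tool frame: the origin (TCP) lies on the mounting face of the last link; the fingertips stand 173 mm ahead of it and the grasp point (between the pads) lies ctrl.pinch_z ahead of it (ctrl.pinch_z is the distance from the TCP to the grasp point, in m); z points along the fingers, y is the line along which they close (so a half turn about z gives the same grasp; the last joint's range is limited). The gripper opens to 85 mm and grips with 20 to 120 N. Pads are 22 mm wide; open, the fingers measure 114 mm over their backs; the gripper's body (76 mm by 85 mm) begins 54 mm behind the grasp point. The pads swing forward as they close: fully open they stand 13 mm farther back than shut.
Start: joints at [-1.413, 0.053, 1.613, -0, 1.476, -0.119], TCP at [0.171, -0.601, 0.405] pointing down, gripper open.
Joint ranges: [-3.01, 3.01], [-1.01, 2.22], [0.06, 2.58], [-1.02, 4.17], [0.09, 2.62], [-3.14, 3.14]. Speed limits (rad/s): [2.57, 2.57, 3.14, 3.14, 3.14, 3.14].

INTERFACE

Orientations are given as a rotation vector (axis times angle).
In Python, from station import telemetry, eyes, ctrl gives the robot as it stands.
- The arm moves only by the tool apply_moves, never from a script. Its argument "plan" is a list of rows, each a list of 5 numbers: the finger opening in m, from 0 to 0.0854, then the shift along the tool's x, y, z in m, then the turn about the tool's z in rad. In form: [[jaw, x, y, z, roll], ...]. A call has 1 to 12 rows; each row is the pose to reach, as a shift and turn from the pose commanded when the call began, along the tool's axes at that moment; what a row does not reach only later rows make up. A row lasts 1/12 s, in which the tool goes at most 41.7 mm and 7.16 degrees, less where a joint would pass 70% of its speed; a pose out of reach is approached as far as the arm can. A call with a gripper value outside its range is refused whole. The fingers move at their own pace and stop on an object; "newtons" is the grip in N (left out, the last holds). Time passes only in rows, so rows that repeat a pose let the fingers close. It gives the time, the measured TCP pose, the force, the opening and the grip force at its end, in the units of the state.
- telemetry.get_obs(): the state, without advancing time (a new reading comes with each control period).
- eyes.get_image(name): name is "scene" or "top" or "wrist"; returns a dict with "img" (384x512x3 uint8, blue, green, red), "range_z" (384x512 float32, m along the optical axis (not along the pixel's ray), 0 where there is no reading), "K" (3x3 intrinsics, pixels), "dist_coeffs" ([k1, k2, p1, p2, k3] as OpenCV has them; the pictures are not rectified), "pose" (4x4, takes a point from camera to world coordinates); the wrist camera has in their place "hand_eye" (4x4, takes a point from camera to tool coordinates, whose origin is the TCP and whose axes are the flange's). Camera axes: x right, y down, z forward; pixel columns grow to the right and rows downward; lengths in m; the calibration is good to about 2 mm. A picture is of the moment at which its call begins: read the wrist's pose just before it.
- ctrl.finish_job(): hands the job in; it is judged then, once.
Trained networks look in a picture, given as the dict that the camera call returned (one of the last four; its "shot" number tells which), for a name from the list of things; names that differ only in an ending like _2 or _b are one class to them, and where a whole thing is asked for, a point or a joint stands for the part that bears it (a point fixed in the world has none). Each returns a list of dicts, best first, with "confidence" (0 to 1); they miss things now and then, are a little off and sometimes report something else, mostly with a low value. They report only what shows in the picture. A call takes as long as a camera call. They do not tell look-alikes from the thing itself.
- eyes.search_frame(thing, picture): "box" ([left, top, right, bottom] in pixels, round what is visible of it).
- eyes.outline_of(thing, picture): "region" (384x512 bool, what is visible of it) and "box" ([left, top, right, bottom] in pixels, round what is visible of it).
- eyes.tip_of(thing, picture): "point" ([column, row] in pixels: a listed point, or the origin of a listed thing).
The state is a dict: "t": time; "q": joint angles; "dq": joint speeds; "effort": joint torques, N m; "tool_pos": TCP position; "tool_rot": TCP orientation; "contact_force": force on the tool from outside, world axes, zero at the start; "wrist_torque": the same for the moment, N m; "opening": finger opening in m; "grip_force": force on a finger pad.
Only numpy, scipy, OpenCV 4.12 (cv2) and the standard library are available. Lean on these libraries where they do the work, as an engineer would, in place of code of your own. Each camera call takes 0.05 s, during which the arm holds its last target. There are 200 camera calls.

TASK

Load the sloping cell tester: lay the two loose black cells that lie on the bench in its two V cradles, one in each, cap end uphill and foot resting against the lower contact; set them down, don't drop them. Then lower the cover fully shut over them and turn the red-pinned latch all the way over the cover's edge. Leave the bottle, the tin and the circuit board where they are.

Things in the scene. Friction and masses are not known exactly. Their poses are not given: they have to be found in the camera images.
- tester: grey wedge-shaped cell tester fixed to the bench, 150 mm deep (x), 172 mm wide (y); its top face slopes at 30 degrees, low edge (22 mm high) toward the robot, high edge (109 mm) at the rear. Origin: centre of its underside; x points to the rear, y to its left, z up
- seat_left (a point): where the foot-end centre of a cell belongs in the left cradle: on the lower contact's face, on the cell's axis. x runs uphill along the 30 degree slope, y to the tester's left, z out of the sloping face. A seated cell covers x = 0 to 71 mm with its axis on y = z = 0. The contact is the face of a white block 30 mm wide at x < 0, its top at z = 12 mm; black deck at z = -26 mm
- seat_right (a point): the same for the right cradle, 70 mm to the right. Each cradle is two narrow, smooth white V saddles, 8 mm thick and 40 wide, centred at x = 10.6 and 60.6 mm: 42 mm are free between them for the fingers. V walls at 45 degrees, 32 mm apart at the rims (z = -2 mm). A cell let go in them slides down onto the contact by itself
- cover (a joint): the cover's hinge angle in rad: 0 shut, parallel to the deck; it starts at 1.75 to 1.95, nearly upright and overhanging the cradles, so that a vertical tool cannot get in under it. A stiff hinge: it stays where it is left and moves with 2 to 3 N at its edge
- cover_hinge (a point): middle of the cover's hinge line, at the upper end of the deck (axes as for seat_left; x = 104, y = -35, z = 20 mm in the frame of seat_left)
- cover_edge (a point): middle of the cover's free edge, on its outer face. The cover is an aluminium frame with clear window, 118 mm from hinge to free edge, 156 mm wide, 6 mm thick, its mid-plane through the hinge line; its own x axis points from the edge to the hinge, z out of the outer face. A red finger tab 44 mm wide stands 14 mm out past the edge on the right-hand side (centred at y = -40 mm)
- latch (a joint): angle of the turn-button latch in rad: 0 pointing to the tester's left, clear of the cover; 1.57 (its stop) pointing uphill over the shut cover's edge. Turned back toward the robot it is negative; it starts at -0.5 to 0. It turns clockwise as seen from above the deck, with under 2 N at the pin; turned over early it bars the cover
- latch_pivot (a point): the latch's turning axis (along the z of the sloping face), at the height of the steel bar, on the post at the middle of the deck's low end
- latch_pin (a point): grip point of the red pin on the latch's free end, 32 mm from the pivot; the pin is 9 mm across, stands along the z of the sloping face, its top 8 mm above this point and 19 mm of it clear above the bar
- cell_1: loose black cylindrical cell (supercapacitor), diameter 25.5 mm, length 71 mm, 0.09 kg, lying on its side on the bench left of the tester, in the open. Origin: centre of its foot end; its own z axis runs along the cell from the foot to the cap end. It starts with the cap end pointing away from the robot, within 35 degrees of straight ahead
- cell_2: second loose black cylindrical cell (supercapacitor), diameter 25.5 mm, length 71 mm, 0.09 kg, lying on its side on the bench left of the tester, in the open. Origin: centre of its foot end; its own z axis runs along the cell from the foot to the cap end. It starts with the cap end pointing away from the robot, within 35 degrees of straight ahead
- solvent_bottle: white squeeze bottle with blue cap, 60 mm across, 150 mm tall; loose bystander, leave it alone. Origin: centre of its underside
- screw_tin: grey round tin of screws, 66 mm across, 24 mm high; loose bystander, leave it alone. Origin: centre of its underside
- spare_board: small green circuit board, 52x84x13 mm; loose bystander, leave it alone. Origin: centre of its underside
Not all that is in view belongs to the job. Leave any white look-alike of the cell_1 alone.

How it is judged:
On the way, in this order (a step that is already met when the one before it is completed fails the run):
1. one cell rests, let go, in a cradle, cap uphill and foot on the lower contact (((x of cell_1 in the frame of seat_left between -0.003 and 0.003 m and y of cell_1 in the frame of seat_left between -0.004 and 0.004 m and z of cell_1 in the frame of seat_left between -0.004 and 0.004 m and angle between the z axis of cell_1 and the x axis of seat_left, either way round below 0.1 rad and contact force between cell_1 and the fingers below 0.3 N) or (x of cell_1 in the frame of seat_right between -0.003 and 0.003 m and y of cell_1 in the frame of seat_right between -0.004 and 0.004 m and z of cell_1 in the frame of seat_right between -0.004 and 0.004 m and angle between the z axis of cell_1 and the x axis of seat_right, either way round below 0.1 rad and contact force between cell_1 and the fingers below 0.3 N) or (x of cell_2 in the frame of seat_left between -0.003 and 0.003 m and y of cell_2 in the frame of seat_left between -0.004 and 0.004 m and z of cell_2 in the frame of seat_left between -0.004 and 0.004 m and angle between the z axis of cell_2 and the x axis of seat_left, either way round below 0.1 rad and contact force between cell_2 and the fingers below 0.3 N) or (x of cell_2 in the frame of seat_right between -0.003 and 0.003 m and y of cell_2 in the frame of seat_right between -0.004 and 0.004 m and z of cell_2 in the frame of seat_right between -0.004 and 0.004 m and angle between the z axis of cell_2 and the x axis of seat_right, either way round below 0.1 rad and contact force between cell_2 and the fingers below 0.3 N))), for 0.2 s.
2. both cells rest so, one in each cradle ((((x of cell_1 in the frame of seat_left between -0.003 and 0.003 m and y of cell_1 in the frame of seat_left between -0.004 and 0.004 m and z of cell_1 in the frame of seat_left between -0.004 and 0.004 m and angle between the z axis of cell_1 and the x axis of seat_left, either way round below 0.1 rad and contact force between cell_1 and the fingers below 0.3 N) and (x of cell_2 in the frame of seat_right between -0.003 and 0.003 m and y of cell_2 in the frame of seat_right between -0.004 and 0.004 m and z of cell_2 in the frame of seat_right between -0.004 and 0.004 m and angle between the z axis of cell_2 and the x axis of seat_right, either way round below 0.1 rad and contact force between cell_2 and the fingers below 0.3 N)) or ((x of cell_1 in the frame of seat_right between -0.003 and 0.003 m and y of cell_1 in the frame of seat_right between -0.004 and 0.004 m and z of cell_1 in the frame of seat_right between -0.004 and 0.004 m and angle between the z axis of cell_1 and the x axis of seat_right, either way round below 0.1 rad and contact force between cell_1 and the fingers below 0.3 N) and (x of cell_2 in the frame of seat_left between -0.003 and 0.003 m and y of cell_2 in the frame of seat_left between -0.004 and 0.004 m and z of cell_2 in the frame of seat_left between -0.004 and 0.004 m and angle between the z axis of cell_2 and the x axis of seat_left, either way round below 0.1 rad and contact force between cell_2 and the fingers below 0.3 N)))), for 0.2 s.
3. the cover is shut over both seated cells ((((x of cell_1 in the frame of seat_left between -0.003 and 0.003 m and y of cell_1 in the frame of seat_left between -0.004 and 0.004 m and z of cell_1 in the frame of seat_left between -0.004 and 0.004 m and angle between the z axis of cell_1 and the x axis of seat_left, either way round below 0.1 rad and contact force between cell_1 and the fingers below 0.3 N) and (x of cell_2 in the frame of seat_right between -0.003 and 0.003 m and y of cell_2 in the frame of seat_right between -0.004 and 0.004 m and z of cell_2 in the frame of seat_right between -0.004 and 0.004 m and angle between the z axis of cell_2 and the x axis of seat_right, either way round below 0.1 rad and contact force between cell_2 and the fingers below 0.3 N)) or ((x of cell_1 in the frame of seat_right between -0.003 and 0.003 m and y of cell_1 in the frame of seat_right between -0.004 and 0.004 m and z of cell_1 in the frame of seat_right between -0.004 and 0.004 m and angle between the z axis of cell_1 and the x axis of seat_right, either way round below 0.1 rad and contact force between cell_1 and the fingers below 0.3 N) and (x of cell_2 in the frame of seat_left between -0.003 and 0.003 m and y of cell_2 in the frame of seat_left between -0.004 and 0.004 m and z of cell_2 in the frame of seat_left between -0.004 and 0.004 m and angle between the z axis of cell_2 and the x axis of seat_left, either way round below 0.1 rad and contact force between cell_2 and the fingers below 0.3 N))) and value of joint cover below 0.05 rad), for 0.2 s.
4. the latch is turned over the shut cover (value of joint cover below 0.05 rad and value of joint latch above 1.4 rad), for 0.2 s.
At the end, for the whole second after the job is handed in: both cells lie at rest, one in each cradle, cap end uphill: foot within 3 mm of the lower contact and within 4 mm of the cradle's line, axis within 0.1 rad of the slope; the cover is shut to within 0.05 rad and the latch turned to at least 1.4 rad (all of step 4 and (((x of cell_1 in the frame of seat_left between -0.003 and 0.003 m and y of cell_1 in the frame of seat_left between -0.004 and 0.004 m and z of cell_1 in the frame of seat_left between -0.004 and 0.004 m and angle between the z axis of cell_1 and the x axis of seat_left, either way round below 0.1 rad and contact force between cell_1 and the fingers below 0.3 N) and (x of cell_2 in the frame of seat_right between -0.003 and 0.003 m and y of cell_2 in the frame of seat_right between -0.004 and 0.004 m and z of cell_2 in the frame of seat_right between -0.004 and 0.004 m and angle between the z axis of cell_2 and the x axis of seat_right, either way round below 0.1 rad and contact force between cell_2 and the fingers below 0.3 N)) or ((x of cell_1 in the frame of seat_right between -0.003 and 0.003 m and y of cell_1 in the frame of seat_right between -0.004 and 0.004 m and z of cell_1 in the frame of seat_right between -0.004 and 0.004 m and angle between the z axis of cell_1 and the x axis of seat_right, either way round below 0.1 rad and contact force between cell_1 and the fingers below 0.3 N) and (x of cell_2 in the frame of seat_left between -0.003 and 0.003 m and y of cell_2 in the frame of seat_left between -0.004 and 0.004 m and z of cell_2 in the frame of seat_left between -0.004 and 0.004 m and angle between the z axis of cell_2 and the x axis of seat_left, either way round below 0.1 rad and contact force between cell_2 and the fingers below 0.3 N))) and linear speed of each of cell_1, cell_2 below 0.02 m/s); the robot touches nothing.
It fails at once if the solvent bottle is moved more than 3 cm (distance of solvent_bottle from where it was at the start of the episode above 0.03 m).
It fails at once if the screw tin is moved more than 3 cm (distance of screw_tin from where it was at the start of the episode above 0.03 m).
It fails at once if the spare board is moved more than 3 cm (distance of spare_board from where it was at the start of the episode above 0.03 m).
It fails at once if cell 1 is dropped: free of the fingers at over 0.6 m/s (linear speed of cell_1 above 0.6 m/s and contact force between cell_1 and the fingers below 0.1 N).
It fails at once if cell 2 is dropped: free of the fingers at over 0.6 m/s (linear speed of cell_2 above 0.6 m/s and contact force between cell_2 and the fingers below 0.1 N).
It also fails if it takes over 72 s, if anything falls off the work surface, if the arm or the gripper's body presses on something with over 40 N, if the wrist force passes 120 N, or if a joint passes its speed limit or range.

## Working session

There is one attempt and no reset: what is moved stays moved. The work goes in short steps, Python scripts to look and compute and a tool call to move; the robot and the scene stay as the last step left them, time stands still between calls to the robot, and variables do not carry over. Pictures are saved under pics/ and viewed, at most 10 in all, crops included, and the job is handed in when it is done.

Besides the shell and the picture viewer there is one more tool, called after "Call:" as name(argument=value, ...) on one line, values as JSON. apply_moves: Moves the arm, as the interface text tells. Its arguments: {"type":"object","properties":{"plan":{"type":"array","items":{"type":"array","items":{"type":"number"}}},"newtons":{"type":"number"}},"required":["plan"]}

```bash
mkdir -p pics
cat > h.py <<'E'
import numpy as np, cv2
from scipy.spatial.transform import Rotation as R
from station import telemetry, eyes, ctrl
def T_tool():
    o=telemetry.get_obs(); T=np.eye(4); T[:3,:3]=R.from_rotvec(o['tool_rot']).as_matrix(); T[:3,3]=o['tool_pos']; return T
def shot(n):
    T=T_tool(); p=eyes.get_image(n)
    p['W']=p['pose'] if n!='wrist' else T@p['hand_eye']; return p
def unproj(p,uv,z=None):
    "world points of pixels from depth (median 3x3) or to plane height z"
    uv=np.atleast_2d(np.asarray(uv,float)); n=cv2.undistortPoints(uv[:,None],p['K'],p['dist_coeffs'])[:,0]
    ray=np.c_[n,np.ones(len(n))]; W=p['W']
    if z is None:
        i=np.rint(uv).astype(int); d=p['range_z'][i[:,1].clip(0,383),i[:,0].clip(0,511)]
    else:
        rw=ray@W[:3,:3].T; d=(z-W[2,3])/rw[:,2]
    return (ray*np.asarray(d)[:,None])@W[:3,:3].T+W[:3,3]
def proj(p,X):
    X=np.atleast_2d(X); C=np.linalg.inv(p['W']); c=X@C[:3,:3].T+C[:3,3]
    return cv2.projectPoints(c,np.zeros(3),np.zeros(3),p['K'],p['dist_coeffs'])[0][:,0]
def cloud(p):
    v,u=np.mgrid[0:384,0:512]; P=unproj(p,np.c_[u.ravel(),v.ravel()]).reshape(384,512,3); P[p['range_z']==0]=np.nan; return P
E
python3 - <<'E'
from h import *
print(ctrl.pinch_z, T_tool().round(3))
im=[]
for n in('scene','top'):
    p=shot(n); im.append(p['img']); print(n,p['W'].round(3).tolist(),p['K'].round(1).tolist())
    for t in ['tester','cover','latch','cell_1','solvent_bottle','screw_tin','spare_board']:
        for d in eyes.search_frame(t,p)[:4]: print(t,round(d['confidence'],2),np.round(d['box']).astype(int).tolist())
    for t in ['cell_1','seat_left','seat_right','cover_hinge','cover_edge','latch_pivot','latch_pin','tester']:
        for d in eyes.tip_of(t,p)[:3]: 
            print(t,round(d['confidence'],2),np.round(d['point'],1),unproj(p,d['point'])[0].round(3))
cv2.imwrite('pics/a.png',im[0]); cv2.imwrite('pics/b.png',im[1])
E
```

```text
0.1547 [[ 0.962  0.273 -0.     0.171]
 [ 0.273 -0.962  0.002 -0.601]
 [ 0.    -0.002 -1.     0.403]
 [ 0.     0.     0.     1.   ]]
scene [[0.706, -0.391, 0.59, -0.491], [-0.708, -0.389, 0.589, -0.995], [-0.001, -0.834, -0.552, 1.052], [0.0, 0.0, 0.0, 1.0]] [[493.6, 0.0, 244.7], [0.0, 493.6, 199.7], [0.0, 0.0, 1.0]]
tester 0.9 [251, 167, 304, 251]
cell_1 0.64 [187, 198, 196, 200]
cell_1 0.58 [210, 189, 228, 201]
solvent_bottle 0.57 [257, 213, 271, 225]
solvent_bottle 0.28 [187, 197, 196, 199]
screw_tin 0.71 [222, 246, 242, 264]
screw_tin 0.42 [255, 169, 294, 244]
spare_board 0.51 [173, 221, 190, 230]
cell_1 0.43 [177.9 205.3] [ 0.205 -0.029  0.256]
cell_1 0.39 [207.2 202. ] [0.521 0.218 0.   ]
seat_left 0.91 [268.8 217.8] [ 0.094 -0.477  0.493]
seat_right 0.96 [277.4 225.3] [ 0.097 -0.498  0.485]
seat_right 0.28 [174.8 223.4] [0.344 0.193 0.004]
cover_edge 0.6 [289. 163.] [0.899 0.133 0.055]
cover_edge 0.59 [233.2 257.4] [ 0.346 -0.108  0.023]
cover_edge 0.18 [284.3 232.4] [ 0.539 -0.155  0.045]
latch_pivot 0.58 [266.2 221.6] [ 0.503 -0.105  0.083]
latch_pin 0.5 [258.  216.7] [ 0.496
[... 661 characters left out ...]
0, 279, 237]
spare_board 0.88 [175, 220, 201, 238]
spare_board 0.45 [255, 138, 308, 191]
cell_1 0.71 [188.5 177.5] [0.538 0.201 0.025]
cell_1 0.67 [145.2 195.2] [ 0.478  0.358 -0.001]
cell_1 0.51 [167.8 209.2] [0.427 0.27  0.021]
seat_left 0.6 [266.8 175.4] [ 0.536 -0.072  0.081]
seat_right 0.92 [285.6 178.2] [ 0.525 -0.134  0.086]
cover_hinge 0.94 [280.5 148.4] [ 0.625 -0.117  0.094]
cover_edge 0.71 [284.8 143.9] [ 0.595 -0.118  0.255]
cover_edge 0.48 [286.7 179.5] [ 0.524 -0.139  0.071]
cover_edge 0.25 [266.1 187. ] [ 0.493 -0.069  0.102]
latch_pivot 0.7 [273.8 185.8] [ 0.499 -0.094  0.089]
latch_pin 0.56 [267.  186.4] [ 0.496 -0.072  0.099]
tester 0.88 [276.1 167.8] [ 0.565 -0.104  0.063]
```

View pics/a.png

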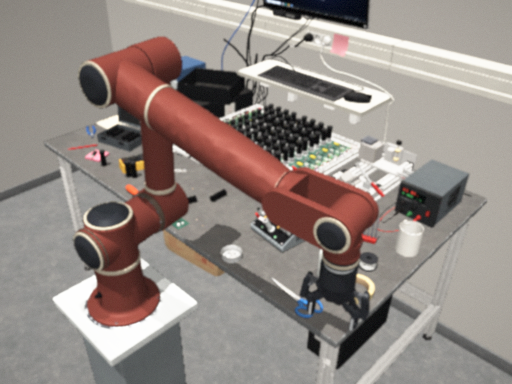

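View pics/b.png

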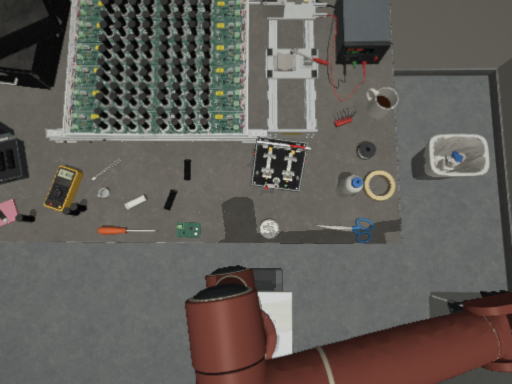

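Call:
apply_moves(plan=[[0.085, 0.406, -0.405, -0.06, 0.27], [0.085, 0.406, -0.405, -0.06, 0.27], [0.085, 0.406, -0.405, -0.06, 0.27], [0.085, 0.406, -0.405, -0.06, 0.27], [0.085, 0.406, -0.405, -0.06, 0.27], [0.085, 0.406, -0.405, -0.06, 0.27], [0.085, 0.406, -0.405, -0.06, 0.27], [0.085, 0.406, -0.405, -0.06, 0.27], [0.085, 0.406, -0.405, -0.06, 0.27], [0.085, 0.406, -0.405, -0.06, 0.27], [0.085, 0.406, -0.405, -0.06, 0.27], [0.085, 0.406, -0.405, -0.06, 0.27]])

```text
t: 2.6
tool_pos: [0.4138, -0.1651, 0.4574]
tool_rot: [3.141, 0.01, 0.002]
contact_force: [0.3, -0.6, 0.1]
opening: 0.0848
grip_force: 0.0
```

Call:
apply_moves(plan=[[0.085, 0, 0, 0, 0], [0.085, 0, 0, 0, 0]])

```text
t: 2.77
tool_pos: [0.4142, -0.1653, 0.4573]
tool_rot: [3.141, 0.019, 0.001]
contact_force: [-0.4, -0.3, 0.5]
opening: 0.0848
grip_force: 0.0
```

```bash
cat > look.py <<'E'
from h import *
import sys
p=shot('wrist'); print(T_tool().round(3).tolist()); print(p['hand_eye'].round(3).tolist(),p['K'][0,0])
for t in ['cell_1','seat_left','seat_right','cover_hinge','cover_edge','latch_pivot','latch_pin','tester']:
    for d in eyes.tip_of(t,p)[:3]:
        print(t,round(d['confidence'],2),np.round(d['point'],1),unproj(p,d['point'])[0].round(3))
cv2.imwrite('pics/%s.png'%sys.argv[1],p['img'])
np.savez('last.npz',**{k:p[k] for k in('img','range_z','K','dist_coeffs','W')})
E
python3 look.py w1
```

```text
[[1.0, 0.009, 0.0, 0.414], [0.009, -1.0, -0.001, -0.167], [0.0, 0.001, -1.0, 0.457], [0.0, 0.0, 0.0, 1.0]]
[[0.001, -0.944, -0.329, 0.086], [1.0, 0.001, -0.0, 0.0], [0.0, -0.329, 0.944, 0.031], [0.0, 0.0, 0.0, 1.0]] 318.70156113615224
seat_left 0.59 [405.7  77.7] [ 0.513 -0.328  0.064]
seat_left 0.58 [163.5  41.3] [ 0.544 -0.071  0.075]
seat_left 0.17 [159.5  90.5] [ 0.496 -0.072  0.104]
seat_right 0.65 [235.9  51.7] [ 0.534 -0.144  0.074]
latch_pivot 0.59 [193.3  84.2] [ 0.502 -0.103  0.093]
latch_pin 0.96 [155.8  89.8] [ 0.496 -0.068  0.105]
tester 0.75 [211.5  16.6] [ 0.569 -0.119  0.061]
```

View pics/w1.png

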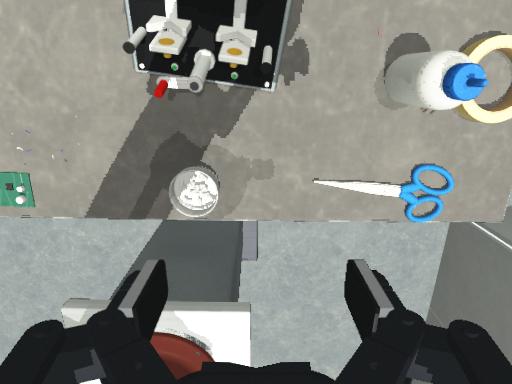

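Call:
apply_moves(plan=[[0.085, 0.19, -0.2, -0.05, 0], [0.085, 0.19, -0.2, -0.05, 0], [0.085, 0.19, -0.2, -0.05, 0], [0.085, 0.19, -0.2, -0.05, 0], [0.085, 0.19, -0.2, -0.05, 0], [0.085, 0.19, -0.2, -0.05, 0], [0.085, 0.19, -0.2, -0.05, 0], [0.085, 0.19, -0.2, -0.05, 0], [0.085, 0.19, -0.2, -0.05, 0], [0.085, 0.19, -0.2, -0.05, 0]])

```text
t: 4.05
tool_pos: [0.602, 0.0335, 0.5062]
tool_rot: [3.141, 0.01, -0.002]
contact_force: [-0.3, -0.3, 0.0]
opening: 0.085
grip_force: 0.0
```

```bash
python3 look.py w2
```

```text
[[1.0, 0.006, -0.001, 0.602], [0.006, -1.0, -0.0, 0.033], [-0.001, 0.0, -1.0, 0.506], [0.0, 0.0, 0.0, 1.0]]
[[0.001, -0.944, -0.329, 0.086], [1.0, 0.001, -0.0, 0.0], [0.0, -0.329, 0.944, 0.031], [0.0, 0.0, 0.0, 1.0]] 318.70156113615224
cell_1 0.91 [144.1 188.1] [0.541 0.201 0.021]
cell_1 0.82 [ 57.6 225.9] [0.473 0.354 0.013]
cell_1 0.63 [383.9 208. ] [ 0.604 -0.061  0.259]
seat_left 0.82 [333.5 198.4] [ 0.545 -0.073  0.071]
seat_left 0.27 [106.8 252.2] [0.433 0.272 0.026]
seat_right 0.58 [383.8 206.1] [ 0.604 -0.062  0.256]
cover_hinge 0.75 [399.3 155.4] [ 0.62  -0.12   0.145]
cover_hinge 0.36 [319.8 284.5] [ 0.364 -0.08   0.009]
cover_edge 0.66 [450.3 218.9] [ 0.595 -0.115  0.258]
latch_pivot 0.96 [354.1 228.7] [ 0.509 -0.099  0.092]
latch_pin 0.81 [331.4 239.5] [ 0.498 -0.067  0.101]
tester 0.94 [347.8 161.5] [ 0.621 -0.053  0.184]
```

View pics/w2.png

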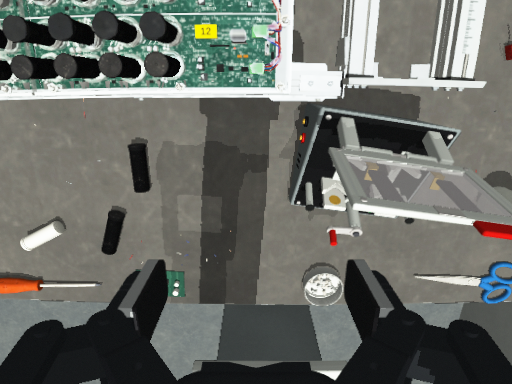

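Run:
```python
from h import *
p=dict(np.load('last.npz')); P=cloud(p)
def fit(m,name):
    X=P[m]; X=X[~np.isnan(X).any(1)]
    for _ in range(6):
        c=np.median(X,0) if _==0 else X.mean(0); n=np.linalg.svd(X-c,full_matrices=False)[2][2]; n*=np.sign(n[2]) or 1
        X=X[abs((X-c)@n)<0.004]
    print(name,len(X),c.round(4),n.round(4),'x',X[:,0].min().round(3),X[:,0].max().round(3),'y',X[:,1].min().round(3),X[:,1].max().round(3),'z',X[:,2].min().round(3),X[:,2].max().round(3)); return X,c,n
x,y,z=np.moveaxis(P,2,0)
X,c,n=fit((z>.12)&(z<.3)&(x>.57)&(x<.65)&(y>-.23)&(y<0),'cover')
top=X[X[:,2]>X[:,2].max()-.012]; l=np.polyfit(top[:,1],top[:,0],1); print('edge yaw',np.degrees(np.arctan(-l[0])),top.mean(0),X[:,2].max())
img=p['img'].astype(int); dark=(img.max(2)<40)
X,c,n=fit(dark&(z>.015)&(z<.12)&(x>.45)&(x<.66)&(y>-.2)&(y<-.01),'deck'); print('deck slope',np.degrees(np.arccos(n[2])),'yaw',np.degrees(np.arctan2(n[1],n[0]))+180)
# cells
for d in eyes.search_frame('cell_1',shot('wrist'))[:5]: print(d)
for (a,b,cc,dd) in [(120,125,160,205),(90,195,135,265),(10,210,75,260)]:
    S=P[b:dd,a:cc].reshape(-1,3); S=S[(S[:,2]>.008)&(S[:,2]<.04)]
    q=S[:,:2]; m=(q.max(0)+q.min(0))/2; w,v=np.linalg.eigh(np.cov(q.T)); ax=v[:,1]*np.sign(v[0,1])
    t=(q-q.mean(0))@ax; s=(q-q.mean(0))@v[:,0]
    print('cell',len(S),q.mean(0).round(4),'centre along',(q.mean(0)+ax*(t.max()+t.min())/2).round(4),'yaw',np.degrees(np.arctan2(ax[1],ax[0])).round(1),'len',np.ptp(t).round(4),np.ptp(s).round(4),'ztop',np.percentile(S[:,2],95).round(4))
```

```text
cover 10288 [ 0.6068 -0.1109  0.2131] [ 0.9677 -0.1285  0.2168] x 0.584 0.637 y -0.195 -0.038 z 0.12 0.274
edge yaw -5.002089700546682 [ 0.59010595 -0.14388801  0.26845158] 0.27355185743628924
deck 3657 [ 0.6163 -0.0891  0.0865] [-0.492   0.0692  0.8678] x 0.51 0.66 y -0.197 -0.026 z 0.026 0.11
deck slope 29.79106423365798 yaw 351.9990929158805
{'box': [99.6, 211.4, 126.3, 254.7], 'confidence': 0.89}
{'box': [20.9, 219.6, 66.0, 250.2], 'confidence': 0.77}
{'box': [127.1, 143.8, 148.1, 191.0], 'confidence': 0.65}
cell 809 [0.5732 0.205 ] centre along [0.5709 0.2049] yaw 1.8 len 0.0722 0.0259 ztop 0.0255
cell 653 [0.466  0.2612] centre along [0.4622 0.2624] yaw -18.4 len 0.0711 0.0243 ztop 0.0254
cell 624 [0.459  0.3805] centre along [0.4572 0.384 ] yaw -63.8 len 0.0727 0.0253 ztop 0.0257
```

Call:
apply_moves(plan=[[0, -0.067, 0.138, 0, 0.145], [0, -0.067, 0.138, 0, 0.145], [0, -0.067, 0.138, 0, 0.145], [0, -0.067, 0.138, 0, 0.145], [0, -0.067, 0.138, 0, 0.145], [0, -0.067, 0.138, 0.09, 0.145], [0, -0.067, 0.138, 0.09, 0.145], [0, -0.067, 0.138, 0.1, 0.145], [0, -0.067, 0.138, 0.1, 0.145]])

```text
t: 5.35
tool_pos: [0.5348, -0.1036, 0.4003]
tool_rot: [-3.131, 0.216, 0.016]
contact_force: [-0.1, 0.7, -0.7]
opening: -0.0001
grip_force: 0.0
```

Call:
apply_moves(plan=[[0, 0.02, 0, 0, 0], [0, 0.03, 0, 0, 0], [0, 0.04, 0, 0, 0], [0, 0.045, 0, 0, 0], [0, 0.05, 0, 0, 0], [0, 0.055, 0, 0, 0], [0, 0.06, 0, 0, 0]])

```text
t: 5.93
tool_pos: [0.5948, -0.1124, 0.4074]
tool_rot: [-3.134, 0.217, 0.011]
contact_force: [-25.8, 4.1, 14.3]
opening: 0.0002
grip_force: 13.1
```

Call:
apply_moves(plan=[[0, -0.02, 0, 0, 0], [0, -0.06, 0, 0, 0], [0.04, -0.09, 0, -0.04, 0], [0.085, -0.12, 0, -0.06, 0], [0.085, -0.12, 0, -0.08, 0], [0.085, -0.12, 0, -0.08, 0]])

```text
t: 6.43
tool_pos: [0.4756, -0.0958, 0.4931]
tool_rot: [3.131, -0.217, 0.017]
contact_force: [0.3, 0.0, 1.8]
opening: 0.0484
grip_force: 0.0
```

```bash
python3 look.py w3
cat > cov.py <<'E'
from h import *
p=dict(np.load('last.npz')); P=cloud(p); x,y,z=np.moveaxis(P,2,0)
X=P[(z>.175)&(z<.3)&(x>.5)&(x<.72)&(y>-.23)&(y<0.02)]
for i in range(6):
    c=np.median(X,0) if i==0 else X.mean(0); n=np.linalg.svd(X-c,full_matrices=False)[2][2]; n*=np.sign(n[0]); X=X[abs((X-c)@n)<.004]
print(len(X),c.round(4),n.round(3),'lean',np.degrees(np.arcsin(n[2])).round(1),'ymin/max',X[:,1].min(),X[:,1].max(),'zmax',X[:,2].max())
E
python3 cov.py
```

```text
[[0.99, -0.138, 0.008, 0.476], [-0.138, -0.99, -0.003, -0.096], [0.008, 0.002, -1.0, 0.491], [0.0, 0.0, 0.0, 1.0]]
[[0.001, -0.944, -0.329, 0.086], [1.0, 0.001, -0.0, 0.0], [0.0, -0.329, 0.944, 0.031], [0.0, 0.0, 0.0, 1.0]] 318.70156113615224
cell_1 0.76 [ 39.6 142.3] [0.537 0.203 0.023]
cell_1 0.74 [ 21.9 214.1] [0.436 0.27  0.023]
seat_left 0.59 [225.8 110.8] [ 0.543 -0.071  0.078]
seat_right 0.71 [286.2 112.2] [ 0.532 -0.141  0.08 ]
seat_right 0.43 [ 83.6 246. ] [0.362 0.203 0.003]
cover_hinge 0.66 [257.6  23.7] [ 0.615 -0.118  0.164]
latch_pivot 0.64 [253.6 142.6] [ 0.503 -0.098  0.09 ]
latch_pin 0.68 [229.2 152.3] [ 0.498 -0.07   0.102]
tester 0.58 [256.1  76.9] [ 0.576 -0.112  0.064]
tester 0.54 [285.3 112.6] [ 0.531 -0.14   0.081]
5548 [ 0.6074 -0.1174  0.2451] [ 0.987 -0.139  0.074] lean 4.2 ymin/max -0.1943569891781456 -0.03979104579926565 zmax 0.27657097158350874
```

View pics/w3.png

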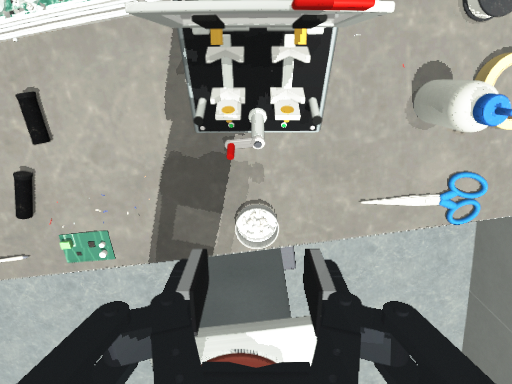

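Call:
apply_moves(plan=[[0.06, 0.042, -0.309, 0.1, -1.5], [0.06, 0.042, -0.309, 0.1, -1.5], [0.06, 0.042, -0.309, 0.1, -1.5], [0.06, 0.042, -0.309, 0.1, -1.5], [0.06, 0.042, -0.309, 0.1, -1.5], [0.06, 0.042, -0.309, 0.1, -1.5], [0.06, 0.042, -0.309, 0.1, -1.5], [0.06, 0.042, -0.309, 0.1, -1.5], [0.06, 0.042, -0.309, 0.1, -1.5], [0.06, 0.042, -0.309, 0.1, -1.5], [0.06, 0.042, -0.309, 0.1, -1.5], [0.06, 0.042, -0.309, 0.1, -1.5]])

```text
t: 7.88
tool_pos: [0.5609, 0.2048, 0.3856]
tool_rot: [-2.433, -1.986, 0.003]
contact_force: [0.1, 0.0, -0.1]
opening: 0.0598
grip_force: 0.0
```

Call:
apply_moves(plan=[[0.06, 0, 0, 0, -1.81], [0.06, 0, 0, 0, -1.81], [0.06, 0, 0, 0, -1.81], [0.06, 0, 0, 0, -1.81], [0.06, 0, 0, 0, -1.81], [0.06, 0, 0, 0, -1.81], [0.06, 0, 0, 0, -1.81], [0.06, 0, 0, 0, -1.81], [0.06, 0, 0, 0, -1.81], [0.06, 0, 0, 0, -1.81], [0.06, 0, 0, 0, -1.81], [0.06, 0, 0, 0, -1.81]])

```text
t: 8.88
tool_pos: [0.5609, 0.2043, 0.3859]
tool_rot: [-0.428, -3.111, 0.001]
contact_force: [0.9, 0.4, -0.7]
opening: 0.0599
grip_force: 0.0
```

Call:
apply_moves(plan=[[0.06, 0, 0, 0, -0.38], [0.06, 0, 0, 0, -0.38], [0.06, 0, 0, 0, -0.38], [0.06, 0, 0, 0, -0.38]])

```text
t: 9.22
tool_pos: [0.5609, 0.2043, 0.3859]
tool_rot: [0.161, -3.136, 0.0]
contact_force: [0.1, -0.1, -0.1]
opening: 0.0597
grip_force: 0.0
```

```bash
cat > cells.py <<'E'
from h import *
p=shot('wrist'); P=cloud(p); T=T_tool(); o=telemetry.get_obs(); print('t',o['t'],'q6',o['q'][5].round(2) if hasattr(o['q'][5],'round') else o['q'][5])
print('tool',T[:3,3].round(4),'yaw',np.degrees(np.arctan2(T[1,0],T[0,0])).round(2))
m=((P[...,2]>.01)&(P[...,2]<.035)&(p['img'].max(2)<70)).astype(np.uint8)
n,l,s,c=cv2.connectedComponentsWithStats(m)
for i in range(1,n):
    if s[i,4]<200: continue
    S=P[l==i]; (cx,cy),(w,h),a=cv2.minAreaRect((S[:,:2]*1000).astype(np.float32))
    if not(.06<max(w,h)/1000<.085): continue
    q=S[:,:2]; w_,v=np.linalg.eigh(np.cov(q.T)); ax=v[:,1]*np.sign(v[0,1])
    print('cell px',c[i].round(),'ctr',round(cx,1),round(cy,1),'size',round(w,1),round(h,1),'yaw',np.degrees(np.arctan2(ax[1],ax[0])).round(1))
for d in eyes.tip_of('cell_1',p)[:3]: print(d,unproj(p,d['point'],.0128)[0].round(4))
cv2.imwrite('pics/c.png',p['img'])
E
python3 cells.py
```

```text
t 9.2667 q6 -1.44
tool [0.5609 0.2043 0.386 ] yaw -174.37
cell px [326.  77.] ctr 462.6 264.0 size 23.9 70.4 yaw -19.4
cell px [258. 176.] ctr 571.0 207.9 size 71.7 24.2 yaw 0.9
{'point': [260.4, 144.0], 'confidence': 0.95} [0.536  0.2065 0.0128]
{'point': [340.7, 48.9], 'confidence': 0.75} [0.4328 0.2758 0.0128]
{'point': [405.8, 98.8], 'confidence': 0.73} [0.4723 0.3528 0.0128]
```

View pics/c.png

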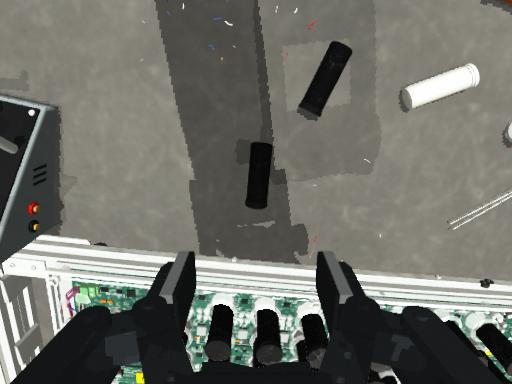

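Call:
apply_moves(plan=[[0.06, 0, 0.0027, 0.1, 0.075], [0.06, 0, 0.0027, 0.1, 0.075], [0.06, 0, 0.0027, 0.1, 0.075], [0.06, 0, 0.0027, 0.15, 0.075], [0.06, 0, 0.0027, 0.17, 0.075], [0.06, 0, 0.0027, 0.19, 0.075], [0.06, 0, 0.0027, 0.2, 0.075], [0.06, 0, 0.0027, 0.208, 0.075], [0.06, 0, 0.0027, 0.208, 0.075]])

```text
t: 10.07
tool_pos: [0.5602, 0.2068, 0.1776]
tool_rot: [0.038, -3.139, 0.001]
contact_force: [-0.9, -0.6, -0.3]
opening: 0.06
grip_force: 0.0
```

Call:
apply_moves(newtons=25, plan=[[0.03, 0, 0, 0, 0], [0.015, 0, 0, 0, 0], [0.015, 0, 0, 0, 0], [0.015, 0, 0, 0, 0], [0.015, 0, 0, 0, 0], [0.015, 0, 0, 0, 0]])

```text
t: 10.57
tool_pos: [0.5615, 0.2072, 0.1808]
tool_rot: [-0.039, 3.138, 0.001]
contact_force: [0.1, 0.2, 6.3]
opening: 0.0246
grip_force: 25.1
```

Call:
apply_moves(plan=[[0.015, 0, 0, -0.01, 0], [0.015, 0, 0, -0.03, 0], [0.015, 0, 0, -0.08, 0], [0.015, 0, 0, -0.12, 0], [0.015, 0, 0, -0.12, 0]])

```text
t: 10.98
tool_pos: [0.5626, 0.2075, 0.3079]
tool_rot: [-0.04, 3.128, 0.004]
contact_force: [1.5, 0.6, 1.3]
opening: 0.0246
grip_force: 24.8
```

```bash
cat > held.py <<'E'
from h import *
import sys
p=shot('wrist'); P=cloud(p); T=T_tool(); o=telemetry.get_obs(); print('t',o['t'],'F',np.round(o['contact_force'],1),'open',o['opening'])
cv2.imwrite('pics/%s.png'%sys.argv[1],p['img'])
Q=(P-T[:3,3])@T[:3,:3]  # tool coords
m=(Q[...,2]>.1)&(Q[...,2]<.2)&(abs(Q[...,1])<.03)
m1=m&(abs(Q[...,1])<.011); S=Q[m1]
for a in np.arange(-.08,.06,.008):
    s=S[(S[:,0]>=a)&(S[:,0]<a+.008)]
    if len(s)>5: print('x',round(a+.004,3),'n',len(s),'ztop',np.percentile(s[:,2],5).round(4),'y',np.percentile(s[:,1],[5,95]).round(4))
S=Q[m&(abs(Q[...,1])>.013)]; print('finger zmax',np.percentile(S[:,2],[50,95,99.5]),len(S),'xr',S[:,0].min(),S[:,0].max())
E
python3 held.py h1
```

```text
t 11.0333 F [0.2 0.9 0.7] open 0.02459178878421724
x -0.044 n 317 ztop 0.1539 y [-0.0099  0.0098]
x -0.036 n 542 ztop 0.1547 y [-0.0098  0.0098]
x -0.028 n 544 ztop 0.1548 y [-0.0097  0.0097]
x -0.02 n 568 ztop 0.1547 y [-0.0095  0.0095]
x -0.012 n 598 ztop 0.1547 y [-0.0098  0.0097]
x -0.004 n 645 ztop 0.1548 y [-0.0096  0.0096]
x 0.004 n 670 ztop 0.1546 y [-0.0099  0.0098]
x 0.012 n 736 ztop 0.1545 y [-0.0098  0.0102]
x 0.02 n 768 ztop 0.1544 y [-0.0097  0.0095]
x 0.028 n 889 ztop 0.1552 y [-0.0092  0.0089]
finger zmax [0.12462824 0.15933918 0.16636796] 6747 xr -0.013643491172238972 0.01678301031568765
```

View pics/h1.png

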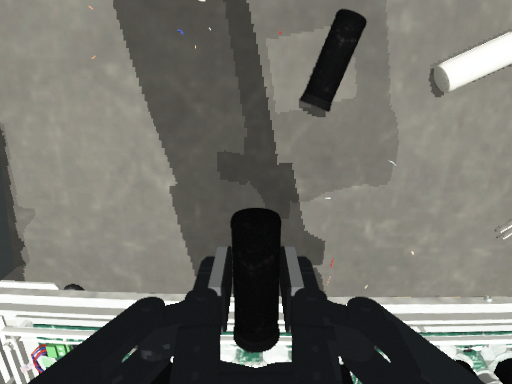

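Run:
```python
from h import *
p=dict(np.load('last.npz')); P=cloud(p); x,y,z=np.moveaxis(P,2,0)
yaw=np.radians(-8); ex=np.array([np.cos(yaw),np.sin(yaw),0]); ey=np.array([-ex[1],ex[0],0])
A=P[(p['img'].max(2)<45)&(z>.02)&(z<.125)&(x>.45)&(x<.68)&(y>-.21)&(y<0)]
X=A
for i in range(8):
    c=np.median(X,0) if i==0 else X.mean(0); n=np.linalg.svd(X-c,full_matrices=False)[2][2]; n*=np.sign(n[2]); X=X[abs((X-c)@n)<.003]
print('deck',len(X),c.round(4),n.round(4),'slope',np.degrees(np.arccos(n[2])).round(2),'yaw',np.degrees(np.arctan2(-n[1],-n[0])).round(2))
print('ey range',np.percentile(X@ey,[.5,99.5]),'ex',np.percentile(X@ex,[.5,99.5]))
W=p['W']
for name,uv in dict(sl=(225.8,110.8),sr=(286.2,112.2)).items():
    a=unproj(p,[uv],0.0)[0]; d=a-W[:3,3]
    t=((c+n*.026-W[:3,3])@n)/(d@n); q=W[:3,3]+t*d; print(name,q.round(4),'ex',(q@ex).round(4),'ey',(q@ey).round(4))
# white saddle points: above deck 5..26 mm
h=(P-c)@n; br=p['img'].min(2)>120
m=(h>.012)&(h<.045)&br&(P@ex>.53)&(P@ex<.64)
u=P[m]; ux=n*-1; s=np.cross(ey,n)
print('slope dir',s.round(3))
H,xe,ye=np.histogram2d((u-c)@s,u@ey,bins=[np.arange(-.1,.06,.004),np.arange(-.1,.05,.004)])
for i,r in enumerate(H): print((xe[i]*1000).round().astype(int),''.join('#' if v>8 else '+' if v>0 else '.' for v in r))
print(ye[0],(c@s),(c@ey))
```

```text
deck 6778 [ 0.5748 -0.1047  0.064 ] [-0.4955  0.0664  0.8661] slope 30.0 yaw -7.63
ey range [-0.10911951  0.04707242] ex [0.51892896 0.63326535]
sl [ 0.5425 -0.0705  0.0729] ex 0.5471 ey 0.0057
sr [ 0.5309 -0.1416  0.0717] ex 0.5455 ey -0.0664
slope dir [ 0.858 -0.121  0.5  ]
-100 .....................................
-96 .....................................
-92 .....................................
-88 .....................................
-84 .....................................
-80 .....................................
-76 .....................................
-72 .....................................
-68 .....................................
-64 .....................................
-60 .....................................
-56 .....................................
-52 ...............+..++.................
-48 ...............##+#..................
-44 ................##+..................
-40 .......++............................
-36 .....................................
-32 +...+####++#..........+#+#++++...+...
-28 #...########+.........########...###.
-24 +....+...++.......................+..
-20 ...+++++.+++++.......++++..++++......
-16 ...+###+.+###+......++##+.+####......
-12 ...###++.+####......+###+.++###......
-8 .....................................
-4 .....................................
0 .....................................
4 .....................................
8 .....................................
12 .....................................
16 .....................................
20 .....................................
24 .....................................
28 .....+....++.........++.+..++++......
32 ...+###+.####+......+####++####......
36 ...####+.+####......+####++####......
40 ....+......++.........+..............
44 .....................................
48 .....................................
52 .....................................
-0.1 0.5375627171379985 -0.02372284306392495
```

```bash
cat > goal.py <<'E'
from h import *
import sys
# goal.py ex ey z(TCP) yaw_deg : tool-frame deltas from measured pose
a,b,z,yw=map(float,sys.argv[1:5]); T=T_tool(); c8,s8=np.cos(np.radians(8)),np.sin(np.radians(8))
w=np.array([a*c8+b*s8,-a*s8+b*c8,z]); d=T[:3,:3].T@(w-T[:3,3]); yn=np.arctan2(T[1,0],T[0,0])
r=-(np.radians(yw)-yn); r=(r+np.pi)%(2*np.pi)-np.pi
p=T[:3,3]; print('now ex,ey,z',(p[0]*c8-p[1]*s8).round(4),(p[0]*s8+p[1]*c8).round(4),p[2].round(4),'yaw',np.degrees(yn).round(2),'| delta',d.round(4),'roll',r.round(3))
E
python3 goal.py 0.545 0.0038 0.335 172.2
```

```text
now ex,ey,z 0.5281 0.2836 0.3067 yaw -178.56 | delta [ 0.0289 -0.2787 -0.0294] roll 0.161
```

Call:
apply_moves(plan=[[0.015, 0.0289, -0.2787, -0.028, 0.161], [0.015, 0.0289, -0.2787, -0.028, 0.161], [0.015, 0.0289, -0.2787, -0.028, 0.161], [0.015, 0.0289, -0.2787, -0.028, 0.161], [0.015, 0.0289, -0.2787, -0.028, 0.161], [0.015, 0.0289, -0.2787, -0.028, 0.161], [0.015, 0.0289, -0.2787, -0.028, 0.161], [0.015, 0.0289, -0.2787, -0.028, 0.161], [0.015, 0.0289, -0.2787, -0.028, 0.161], [0.015, 0.0289, -0.2787, -0.028, 0.161]])

```text
t: 11.87
tool_pos: [0.5382, -0.0721, 0.3255]
tool_rot: [-0.214, -3.132, -0.002]
contact_force: [0.4, 0.3, -1.3]
opening: 0.0245
grip_force: 25.0
```

```bash
python3 goal.py 0.561 0.0038 0.285 172.2
cat > view.py <<'E'
from h import *
import sys
p=shot('wrist')
for t in ['cell_1','seat_left','seat_right','latch_pivot','latch_pin']:
    for d in eyes.tip_of(t,p)[:2]:
        q=unproj(p,d['point'])[0]; c8,s8=np.cos(np.radians(8)),np.sin(np.radians(8))
        print(t,round(d['confidence'],2),np.round(d['point'],1),'ex,ey,z',(q[0]*c8-q[1]*s8).round(4),(q[0]*s8+q[1]*c8).round(4),q[2].round(4))
cv2.imwrite('pics/%s.png'%sys.argv[1],p['img'])
np.savez('last.npz',**{k:p[k] for k in('img','range_z','K','dist_coeffs','W')})
E
python3 view.py v1; python3 cov.py
```

```text
now ex,ey,z 0.543 0.0035 0.3255 yaw 172.2 | delta [-0.0181  0.0002  0.0405] roll -0.0
cell_1 0.75 [252.9 214. ] ex,ey,z 0.5161 0.0021 0.1564
seat_left 0.83 [251.7 214.3] ex,ey,z 0.5169 0.0016 0.1549
seat_right 0.9 [159.6 211.3] ex,ey,z 0.5451 -0.0661 0.0811
latch_pivot 0.7 [203.4 170.2] ex,ey,z 0.5114 -0.0307 0.0926
latch_pin 0.82 [250.2 155.1] ex,ey,z 0.4988 0.0001 0.1046
14717 [ 0.5273 -0.0707  0.2228] [ 0.972 -0.133  0.193] lean 11.1 ymin/max -0.13159569480465533 -0.010478611419182202 zmax 0.23946511373668766
```

View pics/v1.png

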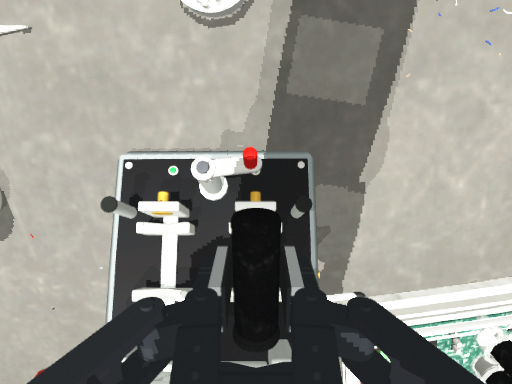

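Call:
apply_moves(plan=[[0.015, -0.018, 0, 0.02, 0], [0.015, -0.018, 0, 0.035, 0], [0.015, -0.018, 0, 0.04, 0], [0.015, -0.018, 0, 0.04, 0]])

```text
t: 12.5
tool_pos: [0.5558, -0.0742, 0.2846]
tool_rot: [-0.212, -3.13, -0.001]
contact_force: [-0.5, -0.4, -1.7]
opening: 0.0243
grip_force: 25.0
```

Call:
apply_moves(plan=[[0.015, -0.001, 0, 0.003, 0], [0.015, -0.003, 0, 0.006, 0], [0.015, -0.006, 0, 0.009, 0], [0.015, -0.008, 0, 0.012, 0], [0.015, -0.008, 0, 0.012, 0]])

```text
t: 12.92
tool_pos: [0.5647, -0.076, 0.2746]
tool_rot: [0.213, 3.134, 0.0]
contact_force: [0.0, 0.1, 0.1]
opening: 0.0244
grip_force: 25.0
```

Call:
apply_moves(plan=[[0.015, -0.001, 0, 0.003, 0], [0.015, -0.002, 0, 0.006, 0], [0.015, -0.003, 0, 0.008, 0], [0.015, -0.003, 0, 0.01, 0], [0.015, -0.003, 0, 0.01, 0]])

```text
t: 13.33
tool_pos: [0.5679, -0.0764, 0.2657]
tool_rot: [0.213, 3.133, 0.0]
contact_force: [-2.6, 0.3, 4.4]
opening: 0.0242
grip_force: 26.3
```

```bash
python3 held.py h2;python3 goal.py 0.573 0.0038 0.2555 172.2
```

```text
t 13.3833 F [-0.6  1.2  4.6] open 0.02459746591635452
x -0.068 n 87 ztop 0.1682 y [-0.0103  0.0099]
x -0.044 n 120 ztop 0.1453 y [-0.0098  0.0104]
x -0.036 n 787 ztop 0.1457 y [-0.0098  0.0099]
x -0.028 n 707 ztop 0.1484 y [-0.0097  0.0098]
x -0.02 n 718 ztop 0.1502 y [-0.0096  0.0098]
x -0.012 n 740 ztop 0.1521 y [-0.0096  0.0097]
x -0.004 n 759 ztop 0.1537 y [-0.0095  0.0096]
x 0.004 n 776 ztop 0.1554 y [-0.0099  0.0095]
x 0.012 n 856 ztop 0.101 y [-0.0099  0.0099]
x 0.02 n 960 ztop 0.1592 y [-0.0098  0.0098]
x 0.028 n 863 ztop 0.161 y [-0.0094  0.0092]
x 0.036 n 591 ztop 0.182 y [-0.0093  0.0094]
x 0.06 n 350 ztop 0.1759 y [-0.0102  0.0028]
finger zmax [0.1354132  0.18815216 0.19802493] 9754 xr -0.06642916786052708 0.0690288388660535
now ex,ey,z 0.573 0.0034 0.2658 yaw 172.22 | delta [0.     0.0004 0.0103] roll 0.0
```

Call:
apply_moves(plan=[[0.015, 0, 0, 0.002, 0], [0.015, 0, 0, 0.004, 0], [0.015, 0, 0, 0.006, 0], [0.015, 0, 0, 0.008, 0], [0.015, 0, 0, 0.008, 0]])

```text
t: 13.8
tool_pos: [0.5676, -0.0763, 0.2572]
tool_rot: [0.213, 3.134, 0.0]
contact_force: [-2.4, 0.8, 5.0]
opening: 0.0244
grip_force: 27.5
```

```bash
python3 held.py h2|grep -v '0\.06 n';python3 goal.py 0.573 0.0038 0.2555 172.2
```

```text
t 13.85 F [-1.6  1.9  4.1] open 0.024454616791968708
x -0.036 n 355 ztop 0.1376 y [-0.0102  0.0103]
x -0.028 n 949 ztop 0.1393 y [-0.0097  0.0098]
x -0.02 n 912 ztop 0.1433 y [-0.0097  0.0098]
x -0.012 n 904 ztop 0.1469 y [-0.0098  0.0095]
x -0.004 n 907 ztop 0.1506 y [-0.0098  0.0094]
x 0.004 n 905 ztop 0.1542 y [-0.0099  0.0095]
x 0.012 n 968 ztop 0.1027 y [-0.0099  0.01  ]
x 0.02 n 1006 ztop 0.1622 y [-0.0095  0.0096]
x 0.028 n 588 ztop 0.1656 y [-0.0094  0.0093]
x 0.036 n 606 ztop 0.1739 y [-0.0091  0.0092]
finger zmax [0.14081545 0.19657509 0.1994959 ] 10652 xr -0.06179507118458368 0.06848957490735542
now ex,ey,z 0.5727 0.0034 0.2573 yaw 172.22 | delta [-0.0003  0.0004  0.0018] roll 0.0
```

Call:
apply_moves(plan=[[0.015, 0, 0, 0.0015, 0], [0.015, 0, 0, 0.003, 0], [0.015, 0, 0, 0.003, 0]])

```text
t: 14.1
tool_pos: [0.5676, -0.0763, 0.2543]
tool_rot: [0.213, 3.134, 0.0]
contact_force: [-2.2, 1.1, 5.4]
opening: 0.0244
grip_force: 28.1
```

```bash
python3 held.py h2|grep -E 't |-0.028|0.028|-0.02 '
```

```text
t 14.15 F [-1.5  1.1  5.6] open 0.024641393669552723
x -0.028 n 1019 ztop 0.1358 y [-0.0095  0.0096]
x -0.02 n 1005 ztop 0.1404 y [-0.0096  0.0097]
x 0.028 n 544 ztop 0.1674 y [-0.0094  0.0095]
```

Call:
apply_moves(plan=[[0.015, 0, 0, 0.0007, 0], [0.028, 0, 0, 0.0007, 0], [0.032, 0, 0, 0.0007, 0], [0.045, 0, 0, 0.0007, 0], [0.045, 0, 0, 0, 0], [0.045, 0, 0, -0.003, 0], [0.045, 0, 0, -0.003, 0]])

```text
t: 14.73
tool_pos: [0.5675, -0.0764, 0.2571]
tool_rot: [0.213, 3.134, -0.0]
contact_force: [0.3, -0.2, 0.2]
opening: 0.0451
grip_force: 0.0
```

Call:
apply_moves(plan=[[0.045, 0, 0, -0.02, 0], [0.045, 0.005, 0, -0.05, 0], [0.045, 0.02, 0, -0.08, 0], [0.045, 0.03, 0, -0.08, 0], [0.045, 0.03, 0, -0.08, 0]])

```text
t: 15.15
tool_pos: [0.5373, -0.0722, 0.3393]
tool_rot: [0.213, 3.13, -0.002]
contact_force: [-0.8, -0.8, -1.1]
opening: 0.0449
grip_force: 0.0
```

```bash
python3 view.py v2
cat > seat.py <<'E'
from h import *
p=dict(np.load('last.npz')); P=cloud(p); c8,s8=np.cos(np.radians(8)),np.sin(np.radians(8))
a=P[...,0]*c8-P[...,1]*s8-.548; b=P[...,0]*s8+P[...,1]*c8; z=P[...,2]-.0735
s=a*.866+z*.5; n=-a*.5+z*.866
for k,b0 in(('L',.0038),('R',-.0665)):
    m=(abs(b-b0)<.02)&(n>.003)&(n<.02)&(s>-.01)&(s<.09)&(p['img'].max(2)<80)
    if m.sum()<50: print(k,'none',m.sum()); continue
    print(k,m.sum(),'s',np.percentile(s[m],[1,50,99]).round(4),'b',np.percentile(b[m],[2,98]).round(4),'slope of top',np.polyfit(s[m&(abs(b-b0)<.004)],n[m&(abs(b-b0)<.004)],1).round(4))
E
python3 seat.py; python3 cells.py
```

```text
cell_1 0.83 [254.2 204.6] ex,ey,z 0.5449 0.0019 0.0832
seat_left 0.64 [251.7 203. ] ex,ey,z 0.5438 0.0 0.0828
seat_right 0.71 [168.2 208.4] ex,ey,z 0.5571 -0.0702 0.061
latch_pivot 0.73 [203.9 164.4] ex,ey,z 0.5119 -0.0333 0.0913
latch_pin 0.8 [250.7 150.8] ex,ey,z 0.4995 -0.0004 0.1046
L 2820 s [0.0019 0.0376 0.0708] b [-0.0073  0.014 ] slope of top [0.0088 0.0109]
R none 0
t 15.5 q6 -1.71
tool [ 0.5377 -0.0723  0.3353] yaw 172.22
cell px [277. 168.] ctr 523.0 -60.4 size 70.2 17.3 yaw 87.7
cell px [161. 167.] ctr 510.7 -152.7 size 61.6 17.4 yaw 83.2
{'point': [253.8, 207.7], 'confidence': 0.75} [ 0.5661 -0.0779  0.0128]
```

View pics/v2.png

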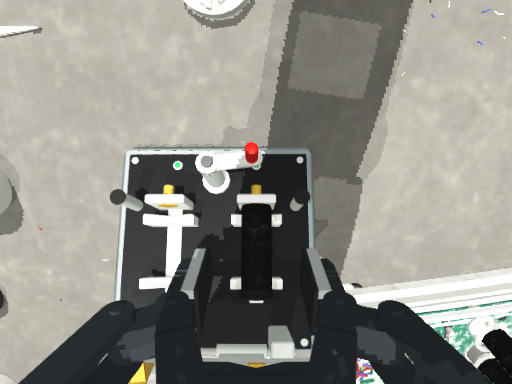

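```bash
python3 goal.py 0.4119 0.3268 0.335 161
```

```text
now ex,ey,z 0.5426 0.0032 0.3356 yaw 172.22 | delta [0.1294 0.3241 0.0009] roll 0.196
```

Call:
apply_moves(plan=[[0.06, 0.13, 0.324, 0, 0.196], [0.06, 0.13, 0.324, 0, 0.196], [0.06, 0.13, 0.324, 0, 0.196], [0.06, 0.13, 0.324, 0, 0.196], [0.06, 0.13, 0.324, 0, 0.196], [0.06, 0.13, 0.324, 0, 0.196], [0.06, 0.13, 0.324, 0, 0.196], [0.06, 0.13, 0.324, 0, 0.196], [0.06, 0.13, 0.324, 0, 0.196], [0.06, 0.13, 0.324, 0, 0.196], [0.06, 0.13, 0.324, 0, 0.196], [0.06, 0.13, 0.324, 0, 0.196]])

```text
t: 16.55
tool_pos: [0.453, 0.2658, 0.3363]
tool_rot: [-0.519, -3.098, 0.001]
contact_force: [0.9, -0.7, -0.1]
opening: 0.0603
grip_force: 0.0
```

```bash
python3 cells.py; python3 goal.py 0.4119 0.3268 0.1778 161
```

```text
t 16.6 q6 -0.85
tool [0.4531 0.2654 0.3364] yaw 160.92
cell px [258. 188.] ctr 462.9 265.0 size 23.9 70.9 yaw -19.3
{'point': [348.2, 167.9], 'confidence': 0.77} [0.4718 0.3521 0.0128]
{'point': [256.6, 152.8], 'confidence': 0.65} [0.43   0.2746 0.0128]
now ex,ey,z 0.4119 0.3257 0.3365 yaw 160.89 | delta [0.0002 0.0011 0.1587] roll -0.002
```

Call:
apply_moves(plan=[[0.06, 0, 0.002, 0.08, 0], [0.06, 0, 0.002, 0.08, 0], [0.06, 0, 0.002, 0.11, 0], [0.06, 0, 0.002, 0.13, 0], [0.06, 0, 0.002, 0.145, 0], [0.06, 0, 0.002, 0.1585, 0], [0.06, 0, 0.002, 0.1585, 0]])

```text
t: 17.23
tool_pos: [0.4524, 0.2663, 0.175]
tool_rot: [-0.521, -3.093, 0.005]
contact_force: [-0.1, -0.6, 0.0]
opening: 0.0597
grip_force: 0.0
```

Call:
apply_moves(newtons=25, plan=[[0.03, 0, 0, 0, 0], [0.015, 0, 0, 0, 0], [0.015, 0, 0, 0, 0], [0.015, 0, 0, 0, 0], [0.015, 0, 0, 0, 0], [0.015, 0, 0, 0, 0]])

```text
t: 17.73
tool_pos: [0.4542, 0.2683, 0.1798]
tool_rot: [0.518, 3.096, 0.001]
contact_force: [0.9, -1.8, 6.5]
opening: 0.0245
grip_force: 25.6
```

Call:
apply_moves(plan=[[0.015, 0, 0, -0.01, 0], [0.015, 0, 0, -0.03, 0], [0.015, 0, 0, -0.08, 0], [0.015, 0, 0, -0.12, 0], [0.015, 0, 0, -0.15, 0], [0.015, 0, 0, -0.15, 0]])

```text
t: 18.23
tool_pos: [0.4553, 0.2693, 0.3382]
tool_rot: [0.516, 3.086, 0.014]
contact_force: [0.8, 1.1, -0.2]
opening: 0.0246
grip_force: 25.1
```

```bash
python3 held.py h3;python3 goal.py 0.530 -0.0665 0.335 172.2
```

```text
t 18.2833 F [-0.1 -0.2 -1. ] open 0.024229913562843385
x -0.044 n 393 ztop 0.15 y [-0.0094  0.0098]
x -0.036 n 550 ztop 0.1511 y [-0.0093  0.0097]
x -0.028 n 531 ztop 0.1512 y [-0.0091  0.0095]
x -0.02 n 565 ztop 0.1511 y [-0.0089  0.0099]
x -0.012 n 625 ztop 0.1511 y [-0.0093  0.0097]
x -0.004 n 655 ztop 0.1512 y [-0.0109  0.0095]
x 0.004 n 733 ztop 0.1508 y [-0.0109  0.0098]
x 0.012 n 735 ztop 0.1503 y [-0.0099  0.0096]
x 0.02 n 770 ztop 0.1509 y [-0.0089  0.0099]
x 0.028 n 759 ztop 0.1524 y [-0.0076  0.0096]
finger zmax [0.12373784 0.15892971 0.1645665 ] 6430 xr -0.04555659314672695 0.02235338308182049
now ex,ey,z 0.4126 0.3296 0.3343 yaw 161.01 | delta [-0.1907 -0.3664 -0.0019] roll -0.195
```

Call:
apply_moves(plan=[[0.015, -0.191, -0.366, -0.002, -0.195], [0.015, -0.191, -0.366, -0.002, -0.195], [0.015, -0.191, -0.366, -0.002, -0.195], [0.015, -0.191, -0.366, -0.002, -0.195], [0.015, -0.191, -0.366, -0.002, -0.195], [0.015, -0.191, -0.366, -0.002, -0.195], [0.015, -0.191, -0.366, -0.002, -0.195], [0.015, -0.191, -0.366, -0.002, -0.195], [0.015, -0.191, -0.366, -0.002, -0.195], [0.015, -0.191, -0.366, -0.002, -0.195], [0.015, -0.191, -0.366, -0.002, -0.195], [0.015, -0.191, -0.366, -0.002, -0.195]])

```text
t: 19.28
tool_pos: [0.5142, -0.1416, 0.3285]
tool_rot: [-0.221, -3.131, -0.003]
contact_force: [-0.6, 0.1, -1.3]
opening: 0.0244
grip_force: 25.3
```

Call:
apply_moves(plan=[[0.015, 0, 0, 0, 0], [0.015, 0, 0, 0, 0]])

```text
t: 19.45
tool_pos: [0.5143, -0.1387, 0.3291]
tool_rot: [-0.212, -3.132, -0.002]
contact_force: [-0.1, 0.8, -1.3]
opening: 0.0244
grip_force: 25.3
```

```bash
python3 goal.py 0.561 -0.0666 0.282 172.2
```

```text
now ex,ey,z 0.5286 -0.0658 0.3291 yaw 172.24 | delta [-0.0325 -0.001   0.047 ] roll 0.001
```

Same seating path as before, mirrored to the right cradle.

Call:
apply_moves(plan=[[0.015, -0.0325, -0.001, 0.01, 0], [0.015, -0.0325, -0.001, 0.03, 0], [0.015, -0.0325, -0.001, 0.04, 0], [0.015, -0.0325, -0.001, 0.044, 0], [0.015, -0.0325, -0.001, 0.047, 0], [0.015, -0.0325, -0.001, 0.047, 0]])

```text
t: 19.95
tool_pos: [0.5463, -0.1447, 0.2828]
tool_rot: [-0.213, -3.133, -0.001]
contact_force: [-0.6, -0.1, -1.4]
opening: 0.0242
grip_force: 25.3
```

Call:
apply_moves(plan=[[0.015, -0.001, 0, 0.003, 0], [0.015, -0.003, 0, 0.006, 0], [0.015, -0.006, 0, 0.009, 0], [0.015, -0.009, 0, 0.011, 0], [0.015, -0.01, 0, 0.013, 0], [0.015, -0.011, 0, 0.015, 0], [0.015, -0.012, 0, 0.018, 0], [0.015, -0.012, 0, 0.02, 0], [0.015, -0.012, 0, 0.022, 0], [0.015, -0.012, 0, 0.022, 0]])

```text
t: 20.78
tool_pos: [0.5592, -0.1466, 0.2618]
tool_rot: [0.214, 3.133, 0.002]
contact_force: [-0.4, 6.2, 5.0]
opening: 0.0242
grip_force: 27.5
```

```bash
python3 held.py h4|grep -E 't |-0.028|0.028|-0.02 '; python3 goal.py 0.573 -0.0666 0.2503 172.2
```

```text
t 20.8333 F [0.2 5.3 4.9] open 0.02425600568506089
x -0.028 n 779 ztop 0.1441 y [-0.0095  0.0096]
x -0.02 n 789 ztop 0.1466 y [-0.0095  0.0095]
x 0.028 n 606 ztop 0.1622 y [-0.009   0.0089]
now ex,ey,z 0.5741 -0.0674 0.2619 yaw 172.18 | delta [0.0011 0.0008 0.0116] roll -0.0
```

Call:
apply_moves(plan=[[0.015, 0.001, 0.0015, 0, 0], [0.015, 0.001, 0.002, 0.002, 0], [0.015, 0.001, 0.002, 0.004, 0], [0.015, 0.001, 0.002, 0.006, 0], [0.015, 0.001, 0.002, 0.008, 0], [0.015, 0.001, 0.002, 0.0095, 0], [0.015, 0.001, 0.002, 0.0095, 0]])

```text
t: 21.42
tool_pos: [0.5582, -0.1454, 0.2533]
tool_rot: [-0.215, -3.134, 0.002]
contact_force: [-4.7, 1.8, 9.9]
opening: 0.0247
grip_force: 28.8
```

```bash
python3 held.py h4|grep -E 't |-0.028|0.028|-0.02 '; python3 goal.py 0.573 -0.0666 0.2503 172.2
```

```text
t 21.4667 F [-4.8  2.1 10.4] open 0.024191690016733047
x -0.028 n 978 ztop 0.1353 y [-0.0099  0.0096]
x -0.02 n 1018 ztop 0.1395 y [-0.0095  0.0097]
x 0.028 n 482 ztop 0.1672 y [-0.0098  0.0098]
now ex,ey,z 0.573 -0.0663 0.2533 yaw 172.15 | delta [-0.     -0.0003  0.003 ] roll -0.001
```

Call:
apply_moves(plan=[[0.028, 0, 0, -0.001, 0], [0.032, 0, 0, -0.002, 0], [0.045, 0, 0, -0.002, 0], [0.045, 0, 0, -0.003, 0], [0.045, 0, 0, -0.005, 0], [0.045, 0, 0, -0.005, 0]])

```text
t: 21.97
tool_pos: [0.558, -0.1451, 0.2569]
tool_rot: [0.215, 3.134, -0.0]
contact_force: [0.4, 0.5, 0.0]
opening: 0.0449
grip_force: 0.0
```

Call:
apply_moves(plan=[[0.045, 0, 0, -0.02, 0], [0.045, 0.005, 0, -0.05, 0], [0.045, 0.02, 0.02, -0.09, 0], [0.045, 0.03, 0.035, -0.09, 0], [0.045, 0.03, 0.035, -0.09, 0]])

```text
t: 22.38
tool_pos: [0.533, -0.1046, 0.3506]
tool_rot: [0.211, 3.129, -0.001]
contact_force: [0.8, -0.0, -0.4]
opening: 0.0448
grip_force: 0.0
```

```bash
python3 view.py v3; python3 seat.py; python3 goal.py .573 -.032 .4 172.2
```

```text
cell_1 0.85 [294.3 196.8] ex,ey,z 0.5434 0.0011 0.0821
cell_1 0.81 [209.7 201.1] ex,ey,z 0.5463 -0.0656 0.085
seat_left 0.85 [291.3 199.4] ex,ey,z 0.5451 -0.0014 0.0835
seat_right 0.6 [209.5 201.5] ex,ey,z 0.5465 -0.0657 0.0856
latch_pivot 0.92 [253.1 157.3] ex,ey,z 0.51 -0.0316 0.0903
latch_pivot 0.57 [293.9 200. ] ex,ey,z 0.5453 0.0006 0.0844
latch_pin 0.71 [293.9 147.5] ex,ey,z 0.4999 -0.0037 0.1043
L 2076 s [0.0019 0.0312 0.0705] b [-0.0076  0.0132] slope of top [0.006  0.0111]
R 1818 s [0.002  0.0284 0.0706] b [-0.0763 -0.0557] slope of top [-0.0059  0.011 ]
now ex,ey,z 0.5426 -0.0315 0.3451 yaw 172.13 | delta [-0.0302 -0.0006 -0.055 ] roll -0.001
```

```bash
python3 - <<'E'
from h import *
for nm in('top','scene'):
    p=shot(nm); P=cloud(p); c8,s8=np.cos(np.radians(8)),np.sin(np.radians(8))
    a=P[...,0]*c8-P[...,1]*s8; b=P[...,0]*s8+P[...,1]*c8
    for lo,hi in((.60,.635),(.635,.67),(.67,.75)):
        m=(a>lo)&(a<hi)&(b>-.12)&(b<.06); print(nm,lo,m.sum(),np.nanpercentile(P[...,2][m],[50,95,99]).round(3) if m.sum() else '')
E
python3 goal.py .655 -.032 .46 172.2
```

```text
top 0.6 31 [0.085 0.258 0.26 ]
top 0.635 7 [0.097 0.101 0.101]
top 0.67 335 [0.052 0.08  0.081]
scene 0.6 1408 [0.141 0.261 0.273]
scene 0.635 668 [0.049 0.112 0.126]
scene 0.67 904 [-0.794  0.077  0.082]
now ex,ey,z 0.5427 -0.0315 0.3455 yaw 172.12 | delta [-0.1121 -0.0007 -0.1148] roll -0.001
```

Call:
apply_moves(plan=[[0, 0, 0, -0.05, 0], [0, 0, 0, -0.1, 0], [0, 0, 0, -0.115, 0], [0, -0.03, 0, -0.115, 0], [0, -0.07, 0, -0.115, 0], [0, -0.112, 0, -0.115, 0], [0, -0.112, 0, -0.115, 0], [0, -0.112, 0, -0.08, 0], [0, -0.112, 0, -0.05, 0], [0, -0.112, 0, -0.043, 0], [0, -0.112, 0, -0.043, 0]])

```text
t: 23.7
tool_pos: [0.6432, -0.1215, 0.3851]
tool_rot: [-0.215, -3.126, -0.003]
contact_force: [0.6, 0.7, -0.1]
opening: -0.0002
grip_force: 0.0
```

Call:
apply_moves(plan=[[0, 0.01, 0, 0, 0], [0, 0.02, 0, 0, 0], [0, 0.03, 0, 0, 0], [0, 0.04, 0, 0, 0], [0, 0.05, 0, 0, 0]])

```text
t: 24.12
tool_pos: [0.5935, -0.1146, 0.3917]
tool_rot: [0.215, 3.13, -0.001]
contact_force: [2.9, -0.5, -0.2]
opening: -0.0001
grip_force: 1.1
```

Call:
apply_moves(plan=[[0, 0.01, 0, 0.003, 0], [0, 0.02, 0, 0.005, 0], [0, 0.03, 0, 0.006, 0], [0, 0.038, 0, 0.008, 0], [0, 0.044, 0, 0.012, 0], [0, 0.048, 0, 0.02, 0], [0, 0.05, 0, 0.03, 0], [0, 0.052, 0, 0.04, 0], [0, 0.053, 0, 0.05, 0]])

```text
t: 24.87
tool_pos: [0.5415, -0.1074, 0.3381]
tool_rot: [-0.215, -3.132, -0.001]
contact_force: [-0.4, -0.5, 0.7]
opening: 0.0002
grip_force: 0.7
```

Call:
apply_moves(plan=[[0, 0, 0, 0.01, 0], [0, 0, 0, 0.02, 0], [0, 0, 0, 0.03, 0], [0, 0, 0, 0.04, 0], [0, 0, 0, 0.045, 0]])

```text
t: 25.28
tool_pos: [0.5418, -0.1074, 0.2929]
tool_rot: [-0.215, -3.133, -0.001]
contact_force: [0.7, -0.2, 1.7]
opening: 0.0002
grip_force: 0.8
```

Call:
apply_moves(plan=[[0, 0, 0, 0.005, 0], [0, 0, 0, 0.01, 0], [0, 0, 0, 0.014, 0], [0, 0, 0, 0.017, 0], [0, 0, 0, 0.017, 0]])

```text
t: 25.7
tool_pos: [0.5421, -0.1075, 0.2786]
tool_rot: [-0.215, -3.134, 0.0]
contact_force: [-1.6, 1.0, 3.9]
opening: 0.0003
grip_force: 2.1
```

Call:
apply_moves(plan=[[0, 0, 0, 0.003, 0], [0, 0, 0, 0.005, 0], [0, 0, 0, 0.005, 0]])

```text
t: 25.95
tool_pos: [0.5426, -0.1076, 0.2779]
tool_rot: [-0.214, -3.134, 0.0]
contact_force: [-14.5, 4.0, 25.3]
opening: -0.0002
grip_force: 14.4
```

Call:
apply_moves(plan=[[0, 0, 0, -0.02, 0], [0, 0, 0, -0.06, 0], [0, 0, 0, -0.1, 0], [0, 0.0, 0, -0.1, 0]])

```text
t: 26.28
tool_pos: [0.5438, -0.108, 0.3825]
tool_rot: [0.213, 3.12, -0.006]
contact_force: [1.3, -0.3, 1.7]
opening: 0.0002
grip_force: 0.0
```

```bash
python3 view.py v4
python3 - <<'E'
from h import *
p=dict(np.load('last.npz')); P=cloud(p); c8,s8=np.cos(np.radians(8)),np.sin(np.radians(8))
a=P[...,0]*c8-P[...,1]*s8-.548; b=P[...,0]*s8+P[...,1]*c8; z=P[...,2]-.0735
s=a*.866+z*.5; n=-a*.5+z*.866
m=(s>-.016)&(s<.09)&(n>.0125)&(n<.04)&(abs(b+.032)<.08)
A=np.c_[s[m],b[m],np.ones(m.sum())]; k,*_=np.linalg.lstsq(A,n[m],rcond=None)
for i in range(4):
    r=abs(A@k-n[m])<.003; k,*_=np.linalg.lstsq(A[r],n[m][r],rcond=None)
print(m.sum(),r.sum(),'slope',k[0],k[1],'n at edge',k[2]-.014*k[0])
E
python3 goal.py .5 .02 .37 172.2
```

```text
seat_left 0.79 [293.6 173.2] ex,ey,z 0.5432 -0.0006 0.0946
seat_left 0.43 [217.5 173.3] ex,ey,z 0.5433 -0.0639 0.0956
seat_right 0.68 [215.9 176.2] ex,ey,z 0.5453 -0.0652 0.0971
latch_pivot 0.72 [292.7 175.5] ex,ey,z 0.545 -0.0013 0.0952
latch_pivot 0.62 [256.8 134.2] ex,ey,z 0.5113 -0.0314 0.0921
latch_pin 0.64 [293.7 123.4] ex,ey,z 0.5011 -0.0032 0.1033
22605 22565 slope -0.004920224069425133 0.0036679699273701495 n at edge 0.022170401377292964
now ex,ey,z 0.5511 -0.0309 0.3704 yaw 172.16 | delta [0.0509 0.051  0.0006] roll -0.001
```

View pics/v4.png

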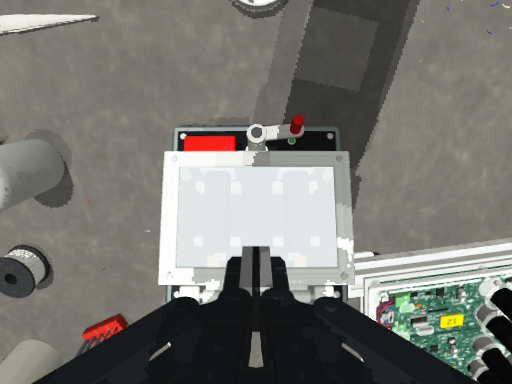

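```bash
python3 goal.py .502 -.002 .30 172.2
python3 - <<'E'
from h import *
p=dict(np.load('last.npz')); P=cloud(p); c8,s8=np.cos(np.radians(8)),np.sin(np.radians(8))
a=P[...,0]*c8-P[...,1]*s8; b=P[...,0]*s8+P[...,1]*c8; im=p['img'].astype(int)
m=(im[...,2]>90)&(im[...,1]<70)&(im[...,0]<70)&(abs(a-.5)<.02)&(abs(b)<.02)&(P[...,2]>.07)
S=np.c_[a[m],b[m],P[m][:,2]]; print('pin red',m.sum(),np.percentile(S,[5,50,95],axis=0).round(4)); t=S[S[:,2]>np.percentile(S[:,2],70)]; print('top',t.mean(0).round(4))
m=(abs(a-.5115)<.008)&(abs(b+.0315)<.008); print('pivot z',np.percentile(P[m][:,2],[50,90,99]).round(4))
E
```

```text
now ex,ey,z 0.5511 -0.0309 0.3704 yaw 172.16 | delta [0.0487 0.029  0.0706] roll -0.001
pin red 187 [[ 0.495  -0.0039  0.0895]
 [ 0.5012 -0.0006  0.1022]
 [ 0.5097  0.0031  0.1051]]
top [ 4.993e-01 -2.000e-04  1.047e-01]
pivot z [0.0877 0.0914 0.0926]
```

Call:
apply_moves(plan=[[0.03, 0.0487, 0.0305, 0, 0], [0.03, 0.0487, 0.0305, 0.02, 0], [0.03, 0.0487, 0.0305, 0.05, 0], [0.03, 0.0487, 0.0305, 0.07, 0], [0.03, 0.0487, 0.0305, 0.08, 0], [0.03, 0.0487, 0.0305, 0.09, 0], [0.03, 0.0487, 0.0305, 0.098, 0], [0.03, 0.0487, 0.0305, 0.102, 0], [0.03, 0.0487, 0.0305, 0.102, 0]])

```text
t: 27.33
tool_pos: [0.4979, -0.0707, 0.2702]
tool_rot: [-0.215, -3.133, -0.0]
contact_force: [-0.1, -0.8, 0.3]
opening: 0.0299
grip_force: 0.0
```

Call:
apply_moves(newtons=20, plan=[[0.015, 0, 0, 0, 0], [0.0, 0, 0, 0, 0], [0.0, 0, 0, 0, 0], [0.0, 0, 0, 0, 0]])

```text
t: 27.67
tool_pos: [0.4983, -0.0704, 0.2718]
tool_rot: [0.215, 3.132, 0.001]
contact_force: [0.3, 3.5, 1.3]
opening: 0.0072
grip_force: 19.6
```

```bash
python3 goal.py .502 -.0005 .2675 172.2
python3 - <<'E'
import numpy as np
pv=np.array([.5115,-.0314]);
for th in np.r_[-.41:1.6:.2,1.57]:
    s=.032*np.sin(th); y=.032*np.cos(th); s0=.032*np.sin(-.41); y0=.032*np.cos(-.41)
    print(round(th,2),'tool dx',round(-(s-s0)*.866,4),'dy',round(y-y0,4),'dz',round(-(s-s0)*.5,4))
E
```

```text
now ex,ey,z 0.5033 -0.0004 0.2718 yaw 172.16 | delta [ 0.0013 -0.0001  0.0043] roll -0.001
-0.41 tool dx -0.0 dy 0.0 dz -0.0
-0.21 tool dx -0.0053 dy 0.0019 dz -0.003
-0.01 tool dx -0.0108 dy 0.0027 dz -0.0062
0.19 tool dx -0.0163 dy 0.0021 dz -0.0094
0.39 tool dx -0.0216 dy 0.0002 dz -0.0125
0.59 tool dx -0.0265 dy -0.0028 dz -0.0153
0.79 tool dx -0.0307 dy -0.0068 dz -0.0177
0.99 tool dx -0.0342 dy -0.0118 dz -0.0198
1.19 tool dx -0.0368 dy -0.0175 dz -0.0212
1.39 tool dx -0.0383 dy -0.0236 dz -0.0221
1.59 tool dx -0.0388 dy -0.03 dz -0.0224
1.57 tool dx -0.0388 dy -0.0293 dz -0.0224
```

Call:
apply_moves(plan=[[0, -0.0053, 0.0019, -0.003, 0], [0, -0.0108, 0.0027, -0.0062, 0], [0, -0.0163, 0.0021, -0.0094, 0], [0, -0.0216, 0.0002, -0.0125, 0], [0, -0.0265, -0.0028, -0.0153, 0], [0, -0.0307, -0.0068, -0.0177, 0], [0, -0.0307, -0.0068, -0.0177, 0]])

```text
t: 28.25
tool_pos: [0.5285, -0.0823, 0.2898]
tool_rot: [0.215, 3.131, -0.002]
contact_force: [0.0, -0.0, 0.4]
opening: -0.0001
grip_force: 0.0
```

Call:
apply_moves(plan=[[0, -0.0035, -0.005, -0.002, 0], [0, -0.0061, -0.0107, -0.0035, 0], [0, -0.0076, -0.0168, -0.0044, 0], [0, -0.0081, -0.0225, -0.0047, 0], [0, -0.0081, -0.025, -0.0047, 0], [0, -0.0081, -0.026, -0.0047, 0], [0, -0.0081, -0.026, -0.0047, 0]])

```text
t: 28.83
tool_pos: [0.5316, -0.1087, 0.293]
tool_rot: [-0.216, -3.134, -0.0]
contact_force: [-0.0, 0.3, -0.3]
opening: -0.0004
grip_force: 0.0
```

```bash
python3 view.py v5; python3 goal.py .54 -.0314 .29 172.2
```

```text
seat_left 0.78 [312.2 234.9] ex,ey,z 0.5408 -0.0004 0.0933
seat_right 0.71 [205.7 236.4] ex,ey,z 0.5415 -0.063 0.094
latch_pivot 0.78 [258.5 185. ] ex,ey,z 0.5108 -0.0322 0.0912
latch_pin 0.63 [310.9 205.7] ex,ey,z 0.5147 -0.0061 0.1134
now ex,ey,z 0.5417 -0.0331 0.2931 yaw 172.18 | delta [0.0017 0.0017 0.0031] roll -0.0
```

```bash
cat > pin.py <<'E'
from h import *
p=shot('wrist'); P=cloud(p); c8,s8=np.cos(np.radians(8)),np.sin(np.radians(8))
a=P[...,0]*c8-P[...,1]*s8; b=P[...,0]*s8+P[...,1]*c8; im=p['img'].astype(int)
m=(im[...,2]>90)&(im[...,1]<70)&(im[...,0]<70)&(abs(a-.515)<.04)&(b>-.06)&(b<.02)&(P[...,2]>.093)
S=np.c_[a[m],b[m],P[m][:,2]]; print('pin red',m.sum(),np.percentile(S,[5,50,95],axis=0).round(4).tolist()); t=S[S[:,2]>np.percentile(S[:,2],65)]; print('top',t.mean(0).round(4))
E
python3 pin.py; python3 goal.py .5 .0 .35 172.2
```

```text
pin red 335 [[0.5115, -0.0083, 0.1003], [0.5154, -0.0051, 0.1125], [0.5243, -0.001, 0.1149]]
top [ 0.5157 -0.0043  0.1141]
now ex,ey,z 0.5417 -0.0332 0.2931 yaw 172.18 | delta [ 0.0416  0.0333 -0.0569] roll -0.0
```

Call:
apply_moves(plan=[[0.03, 0, 0, -0.03, 0], [0.03, 0.02, 0.03, -0.045, 0], [0.03, 0.02, 0.03, -0.045, 0], [0.03, 0.02, 0.03, -0.045, 0]])

```text
t: 29.52
tool_pos: [0.5161, -0.0751, 0.3395]
tool_rot: [0.212, 3.132, -0.001]
contact_force: [0.4, -0.2, -0.1]
opening: 0.0299
grip_force: 0.0
```

```bash
python3 pin.py; python3 goal.py .517 -.0005 .273 172.2
```

```text
pin red 175 [[0.5114, -0.0074, 0.1024], [0.5152, -0.0039, 0.1128], [0.5245, -0.0005, 0.1151]]
top [ 0.5159 -0.004   0.1142]
now ex,ey,z 0.5215 -0.003 0.3383 yaw 172.23 | delta [0.0046 0.0026 0.0653] roll 0.0
```

Call:
apply_moves(plan=[[0.03, 0.0025, -0.001, 0.03, 0], [0.03, 0.0025, -0.001, 0.045, 0], [0.03, 0.0025, -0.001, 0.055, 0], [0.03, 0.0025, -0.001, 0.06, 0], [0.03, 0.0025, -0.001, 0.064, 0], [0.03, 0.0025, -0.001, 0.064, 0]])

```text
t: 30.07
tool_pos: [0.5135, -0.0768, 0.2735]
tool_rot: [-0.215, -3.133, -0.0]
contact_force: [0.1, -0.1, -0.4]
opening: 0.0302
grip_force: 0.0
```

```bash
python3 goal.py .519 -.004 .2735 172.2; python3 pin.py
```

```text
now ex,ey,z 0.5192 -0.0046 0.2735 yaw 172.14 | delta [ 0.0002  0.0006 -0.    ] roll -0.001
pin red 262 [[0.5111, -0.0074, 0.111], [0.514, -0.0041, 0.113], [0.5169, -0.0004, 0.1149]]
top [ 0.5157 -0.0042  0.1142]
```

Call:
apply_moves(newtons=30, plan=[[0.015, 0, 0, 0, 0], [0.0, 0, 0, 0, 0], [0.0, 0, 0, 0, 0], [0.0, 0, 0, 0, 0], [0, -0.0015, -0.001, -0.0008, 0], [0, -0.003, -0.002, -0.0017, 0], [0, -0.0061, -0.0045, -0.0035, 0], [0, -0.0061, -0.0045, -0.0035, 0]])

```text
t: 30.78
tool_pos: [0.5195, -0.0815, 0.2785]
tool_rot: [0.215, 3.133, 0.003]
contact_force: [0.6, 4.4, 2.5]
opening: 0.007
grip_force: 29.3
```

Call:
apply_moves(plan=[[0, -0.0023, -0.0028, -0.0013, 0], [0, -0.0046, -0.0059, -0.0027, 0], [0, -0.0064, -0.0092, -0.0037, 0], [0, -0.0079, -0.0129, -0.0046, 0], [0, -0.0079, -0.0129, -0.0046, 0]])

```text
t: 31.2
tool_pos: [0.5261, -0.0956, 0.2838]
tool_rot: [0.215, 3.129, 0.003]
contact_force: [4.1, 4.8, 3.3]
opening: 0.0067
grip_force: 29.5
```

Call:
apply_moves(plan=[[0, -0.0008, -0.003, -0.0005, 0], [0, -0.0015, -0.0062, -0.0009, 0], [0, -0.0018, -0.009, -0.001, 0], [0, -0.0019, -0.0116, -0.0011, 0], [0, -0.0019, -0.014, -0.0011, 0], [0, -0.0019, -0.014, -0.0011, 0]])

```text
t: 31.7
tool_pos: [0.5268, -0.1082, 0.2855]
tool_rot: [0.216, 3.126, 0.012]
contact_force: [7.8, 14.3, 4.9]
opening: 0.0065
grip_force: 29.7
```

```bash
python3 pin.py; python3 goal.py .54 -.032 .29 172.2
```

```text
pin red 233 [[0.5255, -0.0355, 0.1193], [0.5284, -0.0324, 0.1213], [0.5316, -0.0291, 0.1231]]
top [ 0.5301 -0.0323  0.1225]
now ex,ey,z 0.5367 -0.0338 0.2855 yaw 172.1 | delta [-0.0033  0.0018 -0.0045] roll -0.002
```

Call:
apply_moves(plan=[[0.02, 0, 0, 0, 0], [0.03, 0, 0, 0, 0], [0.03, 0, 0, -0.01, 0], [0.03, 0, 0, -0.04, 0], [0.03, 0.0, 0, -0.08, 0], [0.03, 0.0, 0, -0.08, 0]])

```text
t: 32.25
tool_pos: [0.5266, -0.1109, 0.3724]
tool_rot: [0.214, 3.122, -0.007]
contact_force: [1.5, 0.4, 2.5]
opening: 0.0301
grip_force: 0.0
```

```bash
python3 pin.py; python3 view.py v6
python3 - <<'E'
from h import *
p=dict(np.load('last.npz')); P=cloud(p); c8,s8=np.cos(np.radians(8)),np.sin(np.radians(8))
a=P[...,0]*c8-P[...,1]*s8-.548; b=P[...,0]*s8+P[...,1]*c8; z=P[...,2]-.0735
s=a*.866+z*.5; n=-a*.5+z*.866
m=(s>-.016)&(s<.09)&(n>.0125)&(n<.04)&(abs(b+.032)<.08)
A=np.c_[s[m],b[m],np.ones(m.sum())]; k,*_=np.linalg.lstsq(A,n[m],rcond=None)
for i in range(4):
    r=abs(A@k-n[m])<.003; k,*_=np.linalg.lstsq(A[r],n[m][r],rcond=None)
print('cover slope',k)
# bar: points above cover plane near the pin/pivot, white
h=n-(s*k[0]+b*k[1]+k[2]); m=(h>.004)&(h<.03)&(s>-.04)&(s<.03)&(abs(b+.032)<.05)
for lo in np.arange(-.04,.03,.006):
    q=m&(s>=lo)&(s<lo+.006)
    if q.sum()>8: print('s',round(lo*1000+3),'b range',np.percentile(b[q],[5,50,95]).round(4),'h',np.percentile(h[q],[50,95]).round(4))
o=telemetry.get_obs(); print(o['contact_force'],o['t'])
E
```

```text
pin red 155 [[0.526, -0.0358, 0.1093], [0.5298, -0.0322, 0.1209], [0.539, -0.0285, 0.1232]]
top [ 0.5303 -0.0319  0.1225]
seat_left 0.94 [299.7 197.6] ex,ey,z 0.5416 -0.0015 0.0945
seat_right 0.84 [220.5 200.3] ex,ey,z 0.5438 -0.0659 0.0954
latch_pivot 0.57 [258.3 157.4] ex,ey,z 0.5095 -0.0353 0.0894
latch_pin 0.74 [261.1 195.1] ex,ey,z 0.5297 -0.0334 0.1222
cover slope [-0.00386453  0.00309131  0.02204442]
s -31 b range [-0.038  -0.0316 -0.026 ] h [0.0093 0.0113]
s -25 b range [-0.0395 -0.0324 -0.0246] h [0.0105 0.0131]
s -19 b range [-0.0379 -0.0324 -0.0265] h [0.0092 0.0123]
s -13 b range [-0.0379 -0.0323 -0.0268] h [0.0082 0.0095]
s -7 b range [-0.0379 -0.0323 -0.0268] h [0.0082 0.0091]
s -1 b range [-0.0379 -0.0323 -0.026 ] h [0.008  0.0094]
s 5 b range [-0.0378 -0.0327 -0.026 ] h [0.0286 0.0297]
s 11 b range [-0.0362 -0.0323 -0.0276] h [0.0113 0.0294]
s 17 b range [-0.0342 -0.0315 -0.0288] h [0.008  0.0087]
[-0.46944493  0.13512018  0.24002839] 32.6
```

```bash
python3 -c "
from station import ctrl
print(ctrl.finish_job())"
```

```text
the job is handed in; nothing more can be done
None
```

I handed the job in at about 33 s of the 72 s limit. Both black cells lay in their cradles against the lower contact before I closed the cover; afterwards the cover measured flat, and the latch points straight uphill over its edge. No contact with the bottle, tin or board was planned or noticed, and no judging result came back.

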